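Push a used coffee capsule through the sprung flap of the capsule caddy

ROBOT

A 6-joint arm with a two-finger parallel gripper is mounted at the origin on the work surface. World frame = base frame: x ahead of the robot, y to its left, z up, the work surface at z = 0. Lengths are in mm, angles in degrees, forces in N, time in s.
With the tool pointing down it reaches from about 300 to 850 mm from the base axis. Payload 4.2 kg.
Tool frame: the origin (TCP) lies between the finger pads; the fingertips stand 19 mm ahead of it and the grasp point (between the pads) is the TCP (env.tips_ahead is the distance from the TCP to the fingertips, in mm); z points along the fingers, y is the direction in which the jaws open and shut (so a half turn about z gives the same grasp; the last joint's range is limited). The gripper opens to 91 mm and grips with 3 to 60 N. Pads are 32 mm wide; open, the fingers measure 118 mm over their backs; the gripper's body (76 mm by 178 mm) begins 60 mm behind the grasp point.
Start: joints at [-75.86, 18.312, 89.639, -0, 72.044, -1.146], TCP at [151.599, -554.67, 232.976] pointing down, gripper open.
Joint ranges: [-177.97, 177.97], [-48.28, 115.42], [12.27, 149.76], [-77.06, 257.06], [2.81, 150.46], [-146.56, 146.56]. Speed limits (degrees/s): [147.25, 147.25, 180, 180, 180, 180].

INTERFACE

Orientations are given as [roll, pitch, yaw] about the fixed x, y, z axes, in that order (R = Rz(yaw) Ry(pitch) Rx(roll)).
In Python, from workcell import telemetry, viewer, job_done, env gives the robot as it stands. The module is installed in compiled form; this text tells all that it offers.
- The arm moves only by the shell command python3 -m jog 'ROWS' [FORCE]. ROWS is JSON, a list of rows, each a list of 3 entries, a list of its own where there are three numbers: the shift along the tool's x, y, z in cm, then the turn about the tool's z in degrees, then the opening, from 0 (shut) to 1 (fully open). A call has 1 to 10 rows; each row shifts and turns the pose as measured when the row begins, along the tool's axes as they then stand; what a row does not reach is not made up. A row lasts 1/8 s, in which the tool goes at most 62.5 mm and 10.7 degrees, less where a joint would pass 70% of its speed; a pose out of reach is approached as far as the arm can. A call is refused whole if a number of a shift passes 6.25 or a number of a turn 10.7, either way. A call with a gripper value outside its range is refused whole. The fingers move at their own pace and stop on an object; FORCE is the grip in N (left out, the last holds). Time passes only in rows, so rows that do not move let the fingers close. It gives the time, the measured TCP pose, the force and the opening at its end, in the units of the state.
- telemetry.state(): the state, without advancing time (a new reading comes with each control period).
- viewer.grab_frame(name): name is "scene" or "top" or "wrist"; returns a dict with "color" (400x640x3 uint8, red, green, blue), "K" (3x3 intrinsics, pixels), "rvec" (rotation vector, rad) and "tvec" (3), from world to camera coordinates, as OpenCV has them. Camera axes: x right, y down, z forward; pixel columns grow to the right and rows downward; lengths in mm; the calibration is good to about 2 mm. The wrist camera is an equidistant fisheye: a pixel r from the principal point sees the ray r / f radians off the axis. A picture is of the moment at which its call begins. There is no depth.
- job_done(): hands the job in, once; it reports no verdict.
The state is a dict: "time_s": time; "qpos": joint angles; "qvel": joint speeds; "effort": joint torques, N m; "ee_pos": TCP position; "ee_rot": TCP orientation; "force": force on the tool from outside, world axes, zero at the start; "torque": the same for the moment, N m; "gripper_width": finger opening in mm.
Only numpy, scipy, OpenCV 4.12 (cv2) and the standard library are available. Lean on these libraries where they do the work, as an engineer would, in place of code of your own. Each camera call takes 0.05 s, during which the arm holds its last target. There are 200 camera calls.

TASK

Put the used coffee capsule away: with one finger push the caddy's self-closing flap open, and while that finger keeps it open push the capsule off the ledge with the other finger so that it drops into the caddy, then let the flap spring shut. Push only: do not pinch or lift the capsule, do not shove the flap open with the capsule itself, and leave everything else on the bench alone.

Things in the scene. Friction and masses are not known exactly. Their poses are not given: they have to be found in the camera images.
- caddy: light-wood box-shaped caddy fixed to the bench, hollow, 200 (x) x 240 (y) mm. Origin: centre of its underside, on the bench; own x points from its front ledge to its back, y to its left, z up. A flat bare ledge, its top 100 mm above the bench, covers x -100 to +5 mm over the full width; behind it lies the hole, then a solid housing, x +85 to +100 mm, as high as the hinge.
- hole_edge (a point): middle of the ledge's back edge, where the hole begins, at ledge height (caddy x +5 mm, y 0, 100 mm above the bench); axes as the caddy's. The hole runs from x +5 to +83 mm, y -116 to +116 mm, into the hollow inside (floor 4 mm thick); the sloping flap covers it. Side cheeks, y 116 to 120 mm either side, rise to the flap's slope.
- flap_hinge (a point): middle of the flap's hinge line, which runs along the caddy's y at x +83 mm, 142 mm above the bench; fixed to the caddy. The flap is a flat steel plate, 226 mm wide, 89 mm long, 3 mm thick. Shut, it slopes down (28 degrees) from the hinge to the ledge's back edge.
- flap (a joint): flap angle in rad: 0 shut, 1.07 fully open (stop). Pushed towards the back (caddy +x) low on its face, its lower edge swings back and down into the hole till the plate hangs nearly upright below the hinge, leaving the hole open in front of it. A spring shuts it: about 4 N opens it at the lower edge, about 12 N holds it fully open near ledge height. The capsule's weight cannot open it.
- flap_edge (a point): middle of the flap's lower (front) edge; moves with the flap
- capsule_center (a point): centre (half-way up) of the used aluminium coffee capsule, 18 g, a blunt cone standing rim down on the ledge: rim 37 mm diameter and 2 mm thick at the bottom, then tapering from 31 mm to 17 mm, 28 mm high in all. z is its axis
- mug: white ceramic mug filled with steel piping tips, 82 mm diameter, 96 mm high, handle to its own +y, on the bench to the left of the caddy; origin under its centre; leave alone
- scraper: white plastic bench scraper lying flat, 125 x 90 x 14 mm, on the bench to the right of the caddy; origin under its centre; leave alone
- spoon: steel teaspoon, 140 mm long, lying on the bench in front of the caddy; leave alone
- cake_tin: round aluminium cake tin with a hinged clasp, 180 mm diameter, 70 mm high; origin under its centre; leave alone
- sieve: stainless steel sieve, 140 mm diameter, 57 mm high, with a handle along its own +y; origin under its bowl; leave alone
- glass_bowl: clear glass bowl, 150 mm diameter, 70 mm high; origin under its centre; leave alone
- espresso_cup: small white ceramic cup, 62 mm diameter, 55 mm high; origin under its centre; leave alone
Things that resemble listed ones, but are neither listed nor needed, are in the scene too. What is meant by the part that bears capsule_center is not brown, green or yellow, and is the smaller of those in its own colour.

How it is judged:
By the outcome, as a careful person would: the job done as asked, in the order asked, and still so for the second after the job is handed in, with the robot touching nothing.
It also fails if it takes over 38 s, if anything falls off the work surface, if the arm or the gripper's body presses on something with over 40 N, if the wrist force passes 120 N, or if a joint passes its speed limit or range.

## Working session

There is one attempt and no reset: what is moved stays moved. The work goes in short steps, Python scripts to look and compute and a shell command to move; the robot and the scene stay as the last step left them, time stands still between calls to the robot, and variables do not carry over. Pictures are saved under pics/ and viewed, about 8 in all and at most 12, crops included, and the job is handed in when it is done.

```bash
mkdir -p pics; cat > h.py <<'E'
import numpy as np, cv2
from workcell import telemetry, viewer
def grab(n,f=None):
    d=viewer.grab_frame(n)
    if f: cv2.imwrite('pics/'+f,d['color'][:,:,::-1])
    np.savez('pics/%s.npz'%n,**d)
    return d
def ray(d,u,v):
    R=cv2.Rodrigues(np.array(d['rvec'],float))[0];t=np.array(d['tvec'],float).ravel()
    K=np.array(d['K']);r=np.linalg.inv(K)@[u,v,1.]
    return -R.T@t, R.T@r
def onz(d,u,v,z):
    c,r=ray(d,u,v);return c+r*(z-c[2])/r[2]
def proj(d,P):
    return cv2.projectPoints(np.array(P,float).reshape(-1,3),np.array(d['rvec'],float),np.array(d['tvec'],float),np.array(d['K'],float),None)[0].reshape(-1,2)
E
python3 - <<'E'
from h import *
a=grab('scene','s1.png');b=grab('top','t1.png')
for d in(a,b):print(d['K'],ray(d,320,200))
s=telemetry.state();print(s)
E
```

```text
[[496.46977038   0.         319.50917649]
 [  0.         496.46977038 199.53356812]
 [  0.           0.           1.        ]] (array([1687.80820189, -643.5913988 , 1458.09540522]), array([-0.60380164,  0.33682675, -0.72247711]))
[[496.04355717   0.         322.95310045]
 [  0.         496.04355717 197.33426223]
 [  0.           0.           1.        ]] (array([3.75596983e+02, 7.29990280e-01, 1.53021797e+03]), array([ 0.12797145, -0.01377409, -0.99171463]))
{'time_s': 0.1, 'qpos': array([-7.58595406e+01,  1.83443427e+01,  8.96988642e+01, -6.13671573e-05,
        7.20454498e+01, -1.14516989e+00]), 'qvel': array([-0.05463499, -0.07022209, -0.21446902, -0.05228944,  0.00415414,
        0.00187763]), 'effort': array([ 1.29667016e-03, -4.13332880e+01, -2.32510257e+01,  7.28734117e-02,
        4.21845820e-02, -5.85243811e-05]), 'ee_pos': array([ 151.49012898, -554.23806276,  232.2445323 ]), 'ee_rot': array([-1.79911360e+02, -1.71352228e-03,  1.52856469e+01]), 'force': array([ 0.30626261, -0.8818849 , -0.80620242]), 'torque': array([ 0.0499463 , -0.03475858, -0.02090131]), 'gripper_width': 91.06304325857776}
```

View pics/s1.png

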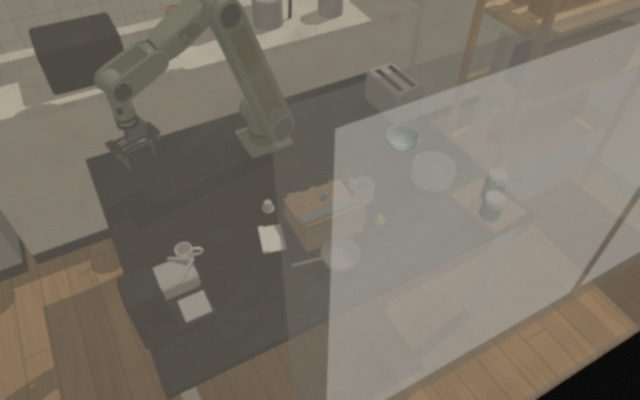

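View pics/t1.png

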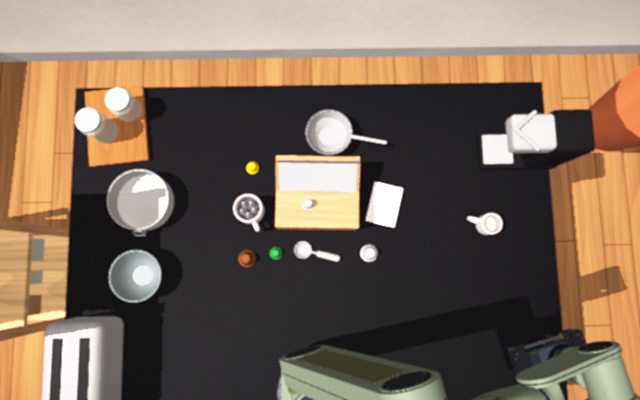

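Top view: caddy at about (318,192), with a silver capsule candidate on its ledge at (308,203). Other candidates are yellow (252,168), green (276,253), brown (247,258) and a whitish thing at (369,253). I'll enlarge to tell them apart.

```bash
python3 - <<'E'
from h import *
b=np.load('pics/top.npz');c=b['color'][100:275,225:415,::-1]
c=cv2.resize(c,None,fx=4.2,fy=3.4*1.0,interpolation=cv2.INTER_CUBIC) if 0 else cv2.resize(c,None,fx=3.4,fy=3.4,interpolation=cv2.INTER_CUBIC)
c=(255*(c/255.)**1.3).astype('uint8')
cv2.imwrite('pics/t1c.png',c)
for u,v,z in [(276,156,142),(360,156,142),(360,229,100),(275,229,100),(308,203,114),(369,253,14)]: print(u,v,onz(b,u,v,z).round(1))
E
```

```text
276 156 [683.7 104.2 142. ]
360 156 [ 679.3 -135.7  142. ]
360 229 [ 473.4 -132.9  100. ]
275 229 [478.5 112.3 100. ]
308 203 [550.3  15.7 114. ]
369 253 [ 405.7 -166.    14. ]
```

View pics/t1c.png

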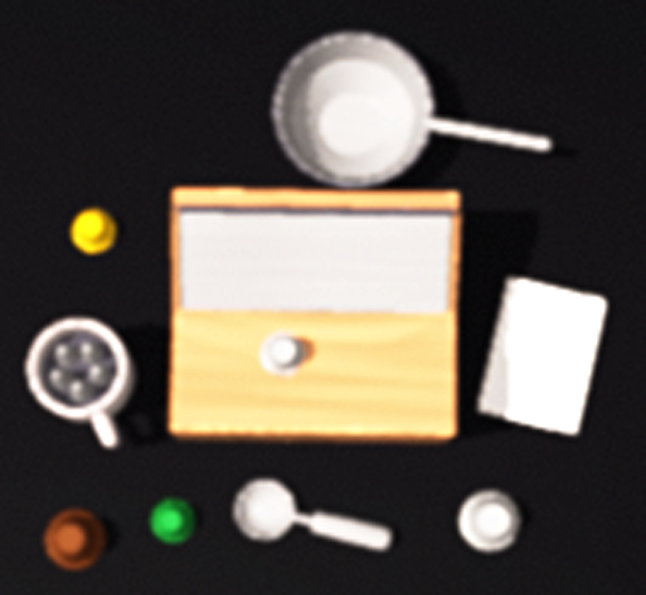

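The capsule on the ledge, pixel (308,203), is silver and clearly smaller than the other silver one at (369,253). Those coloured yellow, green and brown are excluded, and it's also the one standing on the ledge, so it's the one meant. Now I'll refine the geometry.

```bash
python3 - <<'E'
from h import *
b=np.load('pics/top.npz');c=b['color'];hsv=cv2.cvtColor(c,cv2.COLOR_RGB2HSV)
wood=((hsv[...,0]>8)&(hsv[...,0]<28)&(hsv[...,1]>70)&(hsv[...,2]>90)).astype('uint8')
m=np.zeros_like(wood);m[150:235,268:368]=wood[150:235,268:368]
def line(pts):
    vx,vy,x,y=cv2.fitLine(np.float32(pts),cv2.DIST_HUBER,0,.01,.01).ravel();return (x,y),vy/vx if abs(vx)>abs(vy) else vx/vy
# front edge (last wood row per col), ledge back edge (gap to flap), sides
front=[(u,max(np.where(m[:,u])[0])+.5) for u in range(282,355)]
back=[(u,min(np.where(m[:,u])[0])-.5) for u in range(282,355)]
hole=[]
for u in list(range(285,298))+list(range(322,352)):
    s=hsv[180:200,u,1].astype(float);k=np.argmax(np.diff(s));hole.append((u,180+k+.5))
L=[(min(np.where(m[v])[0])-.5,v) for v in range(197,224)];Rr=[(max(np.where(m[v])[0])+.5,v) for v in range(197,224)]
for n,p,z in(('front',front,100),('back',back,142),('hole',hole,100),('left',L,100),('right',Rr,100)):
    (x,y),s=line(p);P=onz(b,x,y,z);d=np.array([1,s]) if n in('front','back','hole') else np.array([s,1])
    Q=onz(b,*(np.array([x,y])+20*d),z);v=Q-P
    print(n,np.round([x,y],1),P.round(1),'dir',np.degrees(np.arctan2(v[1],v[0])).round(2))
reg=np.zeros_like(wood);reg[193:215,295:322]=1
cap=((hsv[...,1]<75)&(reg>0)&(hsv[...,2]>90)).astype('uint8')
n,lab,st,ce=cv2.connectedComponentsWithStats(cap)
for i in range(1,n): print(st[i],ce[i].round(2),onz(b,*ce[i],108).round(1))
np.set_printoptions(linewidth=250);print(hsv[194:214,296:320,1])
E
```

```text
front [312.2 229.5] [474.9   5.2 100. ] dir -91.2
back [318.5 154.7] [685.3 -17.1 142. ] dir -93.02
hole [309.  190.9] [587.5  12.3 100. ] dir -92.28
left [273.9 211.2] [530.1 115.  100. ] dir 176.58
right [359.5 210.2] [ 528.  -133.2  100. ] dir 178.16
[295 196  27  15 227] [307.3  201.85] [554.5  17.8 108. ]
[318 206   4   2   7] [319.29 206.57] [540.  -16.6 108. ]
[[ 79  82  79  80  80  80  81  81  81  82  83  83  86  86  86  89  87  87  86  89  90  90  92  92]
 [ 83  79  79  79  77  77  77  77  76  75  75  79  75  77  77  79  77  78  79  78  80  80  81  80]
 [ 77  78  78  77  77  76  76  75  74  71  65  64  61  62  65  68  68  70  68  69  69  69  70  71]
 [ 74  76  73  76  74  76  76  73  67  55  43  36  38  43  45  54  63  66  68  66  63  63  64  65]
 [ 74  74  73  74  74  74  72  60  45  29  22  19  20  31  40  57  70  84  83  77  69  67  64  65]
 [ 72  75  73  75  75  75  63  36  19  16  14  11  10  13  30  56  83 107 119 109  89  79  74  70]
 [ 73  74  71  74  75  69  44  20  12   7   5   4   4   4   7  19  44  84 121 131 123 104  87  83]
 [ 74  73  74  73  77  57  24  15   8
[... 550 characters left out ...]
4  72]
 [ 83  84  85  82  85  68  22   5   5  10  12  18  17  20  16  24  51  83  91  88  79  76  72  74]
 [ 84  83  84  85  86  80  55  22  13  15  16  19  23  24  21  31  54  80  83  82  81  79  80  76]
 [ 87  85  86  88  84  88  82  65  45  31  25  25  24  20  21  37  65  83  86  88  87  84  85  84]
 [ 89  89  86  89  87  89  91  87  80  69  65  57  51  46  49  66  85  94  93  92  93  93  95  91]
 [ 89  87  88  88  87  90  90  90  91  90  91  90  84  80  81  89  93  94  92  95  94  93  93  96]
 [ 87  90  88  89  89  88  88  88  88  88  90  90  91  90  88  91  90  89  90  90  91  91  88  92]
 [ 87  86  87  87  86  84  85  86  86  85  83  84  86  83  83  84  85  85  82  83  81  85  84  84]]
```

```bash
python3 - <<'E'
import numpy as np
th=15.3
for i in range(10):
    t=np.radians(th);d=np.array([3.3,4.6]);print(round(d@[np.cos(t),np.sin(t)],1),round(d@[np.sin(t),-np.cos(t)],1))
    if i<7: th+=10.4
E
```

```text
4.4 -3.6
5.0 -2.7
5.4 -1.8
5.6 -0.8
5.7 0.3
5.5 1.3
5.2 2.2
4.7 3.1
4.7 3.1
4.7 3.1
```

```bash
python3 -m jog '[[[4.4,-3.6,-0.5],-10.4,1],[[5.0,-2.7,-0.5],-10.4,1],[[5.4,-1.8,-0.5],-10.4,1],[[5.6,-0.8,-0.5],-10.4,1],[[5.7,0.3,0],-10.4,1],[[5.5,1.3,0],-10.4,1],[[5.2,2.2,0],-10.4,1],[[4.7,3.1,0],0,1],[[4.7,3.1,0],0,1],[[0,0,0],0,1]]' 40
cat >> h.py <<'E'
def plan(x,y,z,yaw=88.0):
    s=telemetry.state();p=s['ee_pos'];r=s['ee_rot'];t=np.radians(r[2])
    d=np.array([x-p[0],y-p[1]]);print('pos',p.round(1),'rot',r.round(2),'F',s['force'].round(1),'w',round(s['gripper_width'],1))
    print('need cm tool',np.round([d@[np.cos(t),np.sin(t)]/10,d@[np.sin(t),-np.cos(t)]/10,(p[2]-z)/10],2),'turn',round(r[2]-yaw,1))
E
python3 -c "
from h import *;plan(562,17.6,250)"
```

```text
time_s: 1.35
ee_pos: [446.7, -120.4, 250.3]
ee_rot: [-179.9, -0.3, 90.4]
force: [0.2, -0.5, -0.5]
gripper_width: 91.1
pos [ 446.7 -120.4  250.3] rot [-179.93   -0.3    90.4 ] F [ 0.2 -0.5 -0.5] w 91.1
need cm tool [13.72 11.63  0.03] turn 2.4
```

```bash
python3 -m jog '[[[4.6,3.9,0],2.4,1],[[4.6,3.9,0],0,1],[[4.6,3.9,0],0,1],[[0,0,0],0,1],[[0,0,0],0,1]]' >/dev/null
python3 - <<'E'
from h import *
plan(562,17.6,250)
d=grab('wrist','w1.png');print(d['K'],d['rvec'],d['tvec'])
E
```

```text
pos [567.1  11.9 248.7] rot [-1.7966e+02 -1.0000e-02  8.7630e+01] F [-0.4  0.2  0.4] w 91.7
need cm tool [ 0.54 -0.53 -0.13] turn -0.4
[[309.70691629   0.         325.27350982]
 [  0.         309.70691629 198.77476429]
 [  0.           0.           1.        ]] [-2.84602898  0.05786525  0.01850879] [-563.79870626   -3.74195624  422.08877348]
```

View pics/w1.png

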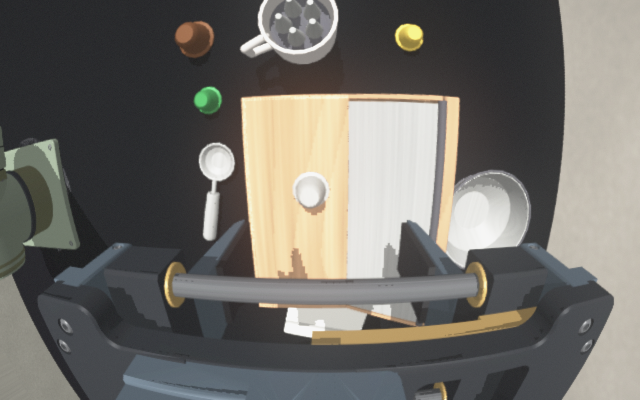

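Wrist view: capsule at about (311,189), ledge back edge at x≈348, ledge front edge at x≈247, left end at row ≈97. The fingers straddle the ledge and the flap.

```bash
cat >> h.py <<'E'
def wonz(d,u,v,z):
    n=cv2.fisheye.undistortPoints(np.array([[[u,v]]],float),np.array(d['K'],float),np.zeros(4)).ravel()
    R=cv2.Rodrigues(np.array(d['rvec'],float))[0];t=np.array(d['tvec'],float).ravel()
    c=-R.T@t;r=R.T@[n[0],n[1],1.];return c+r*(z-c[2])/r[2]
E
python3 - <<'E'
from h import *
d=np.load('pics/wrist.npz');c=d['color'];hsv=cv2.cvtColor(c,cv2.COLOR_RGB2HSV);S=hsv[...,1].astype(int);V=hsv[...,2].astype(int)
for v in (130,160,189,220):
    f=236+np.argmax(np.diff(V[v,236:262]));h=335+np.argmax(-np.diff(S[v,335:362]))
    b=445+np.argmax(-np.diff(V[v,445:470]))
    print(v,f,h,b,wonz(d,f+.5,v,100).round(1),wonz(d,h+.5,v,100).round(1),wonz(d,b+.5,v,142).round(1))
for u in(270,300,330):
    t=85+np.argmax(np.diff(V[85:110,u]));print('left',t,wonz(d,u,t+.5,100).round(1))
m=np.zeros_like(S,dtype='uint8');m[165:215,285:340]=(S[165:215,285:340]<50)
n,l,st,ce=cv2.connectedComponentsWithStats(m);i=1+np.argmax(st[1:,4]);x,y,w,h=st[i][:4];print(st[i],ce[i])
print('rim edges z101',wonz(d,x-.5,y+h/2,101).round(1),wonz(d,x+w-.5,y+h/2,101).round(1),wonz(d,x+w/2,y-.5,101).round(1),wonz(d,x+w/2,y+h-.5,101).round(1))
cr=c[160:220,280:345,::-1];cv2.imwrite('pics/w1c.png',cv2.resize(cr,None,fx=8,fy=8))
E
```

```text
130 241 348 457 [485.1  78.6 100. ] [590.5  72.8 100. ] [685.1  75.5 142. ]
160 243 348 456 [484.5  48.2 100. ] [589.7  43.1 100. ] [685.1  48.5 142. ]
189 245 347 453 [483.4  17.9 100. ] [588.   13.5 100. ] [683.7  21.6 142. ]
220 248 347 449 [482.6 -16.2 100. ] [587.3 -19.9 100. ] [682.3  -8.7 142. ]
left 95 [516.1 110.4 100. ]
left 93 [545.4 110.3 100. ]
left 93 [574.  108.9 100. ]
[ 292  171   40   37 1071] [310.66479925 189.0280112 ]
rim edges z101 [531.5  15.5 101. ] [571.8  13.9 101. ] [553.3  34.1 101. ] [551.2  -4.4 101. ]
```

View pics/w1c.png

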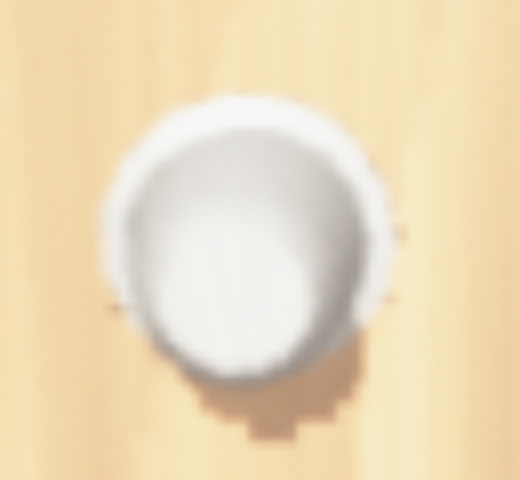

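```bash
python3 -m jog '[[[0.3,-0.4,4],-0.4,1],[[0,0,4],0,1],[[0,0,1.5],0,1],[[0,0,0],0,1]]'
python3 - <<'E'
from h import *
plan(563,15,124);grab('wrist','w2.png')
E
```

```text
time_s: 2.52
ee_pos: [560.7, 9.3, 154.2]
ee_rot: [-179.9, 0.0, 87.6]
force: [0.1, 0.6, -0.9]
gripper_width: 90.9
pos [560.7   9.3 154.2] rot [-1.7988e+02  3.0000e-02  8.7580e+01] F [ 0.1  0.6 -0.9] w 90.9
need cm tool [0.58 0.2  3.02] turn -0.4
```

View pics/w2.png

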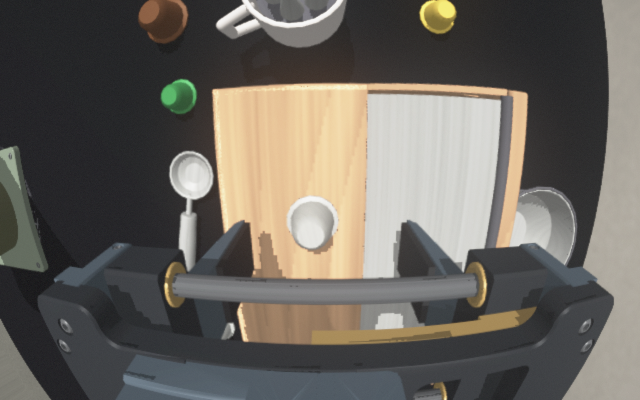

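The left finger is behind the capsule, at (312,222), and the right one is above the flap, past the ledge edge at column 366. Next I centre on the capsule and go down.

```bash
python3 -m jog '[[[0.6,0.2,1],-0.4,1],[[0,0,1],0,1],[[0,0,0.5],0,1],[[0,0,0],0,1]]'
python3 -c "
from h import *;plan(563,15,124)"
```

```text
time_s: 3.08
ee_pos: [566.7, 15.2, 133.2]
ee_rot: [179.5, 0.1, 88.0]
force: [-3.7, -0.6, 5.0]
gripper_width: 91.2
pos [566.7  15.2 133.2] rot [1.7949e+02 6.0000e-02 8.8030e+01] F [-3.7 -0.6  5. ] w 91.2
need cm tool [-0.03 -0.37  0.92] turn 0.0
```

```bash
python3 -m jog '[[[0,-0.2,0.5],0,1],[[0,0,0.4],0,1],[[0,0,0],0,1]]'
python3 -c "
from h import *;plan(582,15,124)"
```

```text
time_s: 3.45
ee_pos: [567.5, 15.2, 127.7]
ee_rot: [179.0, 0.1, 88.1]
force: [-3.8, -0.3, 5.7]
gripper_width: 91.2
pos [567.5  15.2 127.7] rot [1.7901e+02 9.0000e-02 8.8080e+01] F [-3.8 -0.3  5.7] w 91.2
need cm tool [0.03 1.45 0.37] turn 0.1
```

```bash
python3 -m jog '[[[0,0.6,0.4],0,1],[[0,0.6,0.2],0,1],[[0,0.2,0],0,1],[[0,0,0],0,1]]'
python3 - <<'E'
from h import *
plan(595,15,124);grab('wrist','w3.png')
E
```

```text
time_s: 3.95
ee_pos: [574.1, 15.0, 120.9]
ee_rot: [-180.0, 0.2, 88.1]
force: [-2.9, -0.0, 6.0]
gripper_width: 91.2
pos [574.1  15.  120.9] rot [-1.7996e+02  1.5000e-01  8.8130e+01] F [-2.9 -0.   6. ] w 91.2
need cm tool [ 0.07  2.09 -0.31] turn 0.1
```

View pics/w3.png

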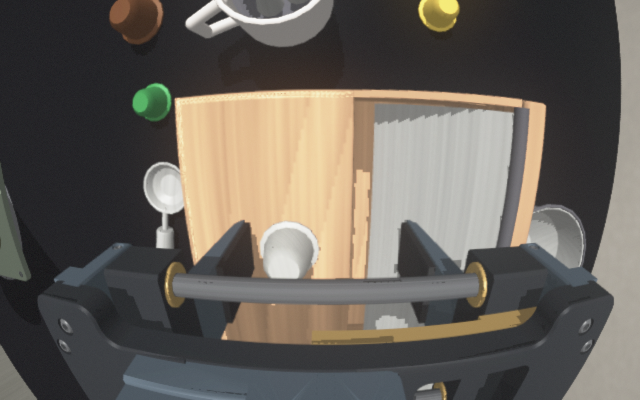

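The flap is opening: a gap now shows at columns 352–370. The capsule at (288,250) is untouched, just ahead of the left finger. I'll raise slightly and push on.

```bash
python3 -m jog '[[[0,0.5,-0.3],0,1],[[0,0.5,0],0,1],[[0,0.5,0],0,1],[[0,0.5,0],0,1]]'
python3 -c "
from h import *;plan(595,15,124)"
```

```text
time_s: 4.5
ee_pos: [582.2, 14.8, 120.1]
ee_rot: [-178.3, 0.2, 88.2]
force: [-8.3, -0.1, 5.3]
gripper_width: 91.4
pos [582.2  14.8 120.1] rot [-178.26    0.18   88.15] F [-8.3 -0.1  5.3] w 91.4
need cm tool [ 0.06  1.28 -0.39] turn 0.2
```

```bash
python3 -m jog '[[[0,1,-0.2],0,1],[[0,1,-0.1],0,1]]'
python3 - <<'E'
from h import *
plan(598,15,124);grab('wrist','w4.png')
E
```

```text
time_s: 4.75
ee_pos: [592.5, 14.5, 119.2]
ee_rot: [-176.8, 0.2, 88.2]
force: [-13.4, 0.3, 3.1]
gripper_width: 91.0
pos [592.5  14.5 119.2] rot [-176.8     0.2    88.17] F [-13.4   0.3   3.1] w 91.0
need cm tool [ 0.07  0.55 -0.48] turn 0.2
```

View pics/w4.png

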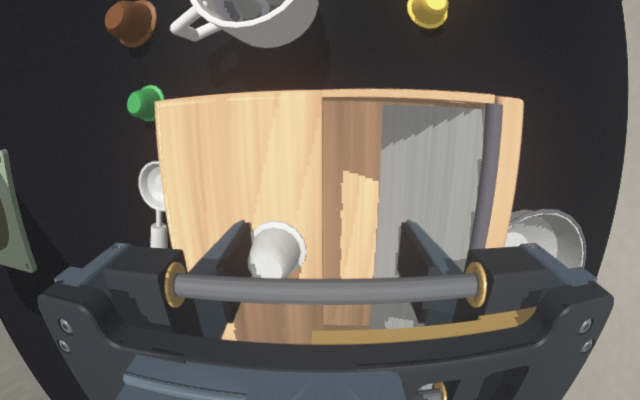

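The hole is wide open, with the flap edge at column 380 and the ledge edge at 322. The capsule at (277,250) is now touching the left finger. I'll start closing the fingers while advancing, so the front finger keeps holding the flap.

```bash
python3 -m jog '[[[0,1,-0.2],0,0.95],[[0,0.9,-0.1],0,0.88],[[0,0.8,-0.1],0,0.82]]'
python3 -c "
from h import *;plan(604,15,124)"
```

```text
time_s: 5.18
ee_pos: [605.8, 14.1, 118.2]
ee_rot: [-174.6, 0.2, 88.2]
force: [-10.6, -0.4, 6.0]
gripper_width: 75.1
pos [605.8  14.1 118.2] rot [-174.64    0.24   88.19] F [-10.6  -0.4   6. ] w 75.1
need cm tool [ 0.08 -0.19 -0.58] turn 0.2
```

```bash
python3 -m jog '[[[0,0.7,-0.2],0,0.76],[[0,0.7,-0.2],0,0.70]]'
python3 - <<'E'
from h import *
plan(612,15,124);grab('wrist','w5.png')
E
```

```text
time_s: 5.42
ee_pos: [612.1, 13.9, 118.4]
ee_rot: [-173.4, 0.3, 88.2]
force: [-9.8, -0.3, 0.6]
gripper_width: 64.5
pos [612.1  13.9 118.4] rot [-173.39    0.27   88.2 ] F [-9.8 -0.3  0.6] w 64.5
need cm tool [ 0.11 -0.01 -0.56] turn 0.2
```

View pics/w5.png

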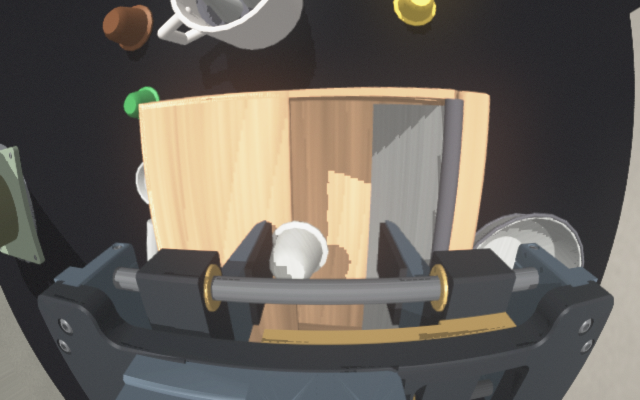

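The rim, columns 275–328, now overhangs the ledge edge at about column 290, and the flap is still held at column 370. A little more.

```bash
python3 -m jog '[[[0,0.7,-0.2],0,0.65],[[0,0.6,-0.2],0,0.61],[[0,0.2,0],0,0.61]]'
python3 - <<'E'
from h import *
plan(612,15,124);grab('wrist','w6.png')
E
```

```text
time_s: 5.85
ee_pos: [617.8, 13.7, 118.3]
ee_rot: [-171.8, 0.3, 88.2]
force: [-5.9, -0.1, 9.4]
gripper_width: 55.4
pos [617.8  13.7 118.3] rot [-171.84    0.3    88.22] F [-5.9 -0.1  9.4] w 55.4
need cm tool [ 0.11 -0.58 -0.57] turn 0.2
```

View pics/w6.png

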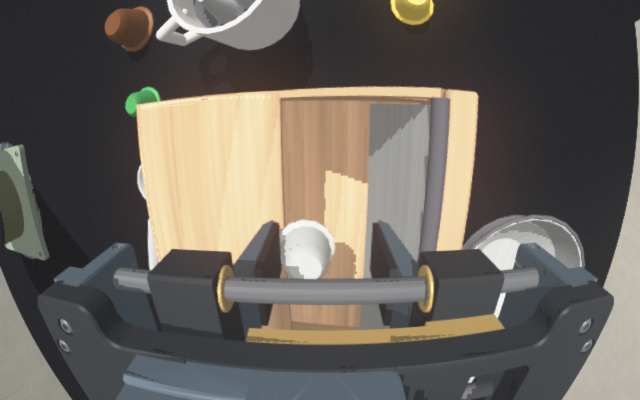

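The capsule is still upright. Its rim back edge, at about column 280, sits right at the ledge edge, probably held down under the fingertip. A few mm more should free it.

```bash
python3 -m jog '[[[0,0.7,-0.2],0,0.57],[[0,0.5,-0.2],0,0.54],[[0,0.2,0],0,0.54]]'
python3 - <<'E'
from h import *
plan(612,15,124);grab('wrist','w7.png')
E
```

```text
time_s: 6.28
ee_pos: [622.4, 13.6, 118.3]
ee_rot: [-170.3, 0.3, 88.2]
force: [-6.7, -0.3, 8.4]
gripper_width: 49.2
pos [622.4  13.6 118.3] rot [-170.33    0.33   88.24] F [-6.7 -0.3  8.4] w 49.2
need cm tool [ 0.11 -1.04 -0.57] turn 0.2
```

View pics/w7.png

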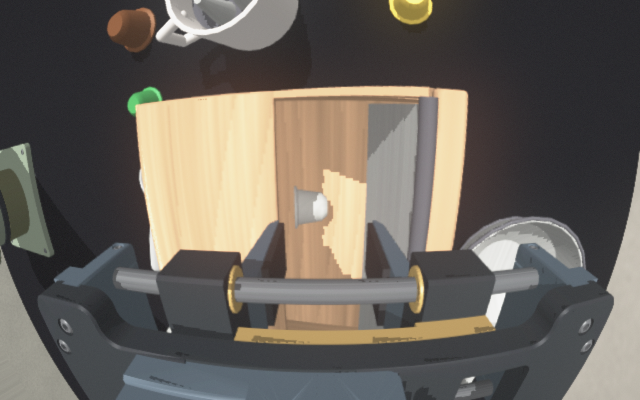

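The capsule has dropped inside and lies on its side on the caddy floor, at (310,206). Now I retreat upwards and slightly back so the flap can shut.

```bash
python3 -m jog '[[[0,-0.4,-1.5],0,0.54],[[0,-0.8,-2.5],0,0.54],[[0,-1,-4],0,0.54],[[0,-1,-4],0,0.54],[[0,0,0],0,0.54],[[0,0,0],0,0.54]]'
python3 - <<'E'
from h import *
plan(567,12,250);d=grab('wrist')
E
```

```text
time_s: 7.08
ee_pos: [607.8, 15.4, 240.6]
ee_rot: [-169.4, 0.3, 88.3]
force: [0.2, -0.4, -0.3]
gripper_width: 49.0
pos [607.8  15.4 240.6] rot [-169.41    0.3    88.29] F [ 0.2 -0.4 -0.3] w 49.0
need cm tool [-0.47 -4.07 -0.94] turn 0.3
```

```bash
python3 -m jog '[[[-5,-1,-1],0,0.54],[[-5,-2,-0.5],0,0.54],[[-5,-3,0],0,0.54],[[-5,-3,0],0,0.54],[[-5,-2,0],0,0.54],[[0,0,0],0,0.54]]'
python3 - <<'E'
from h import *
a=np.load('pics/wrist.npz')['color'];b=grab('top')['color']
t=cv2.resize(b[135:270,225:415],None,fx=3,fy=3,interpolation=cv2.INTER_CUBIC)
a2=cv2.resize(a[60:320,120:520],None,fx=.56,fy=.56)
o=np.zeros((t.shape[0],t.shape[1]+a2.shape[1],3),'uint8');o[:,:t.shape[1]]=t;o[:a2.shape[0],t.shape[1]:]=a2
print(o.shape);cv2.imwrite('pics/fin.png',o[:,:,::-1])
E
```

```text
time_s: 7.88
ee_pos: [492.3, -237.6, 268.4]
ee_rot: [-168.8, 0.2, 88.5]
force: [0.8, 0.3, -0.5]
gripper_width: 49.2
(405, 794, 3)
```

View pics/fin.png

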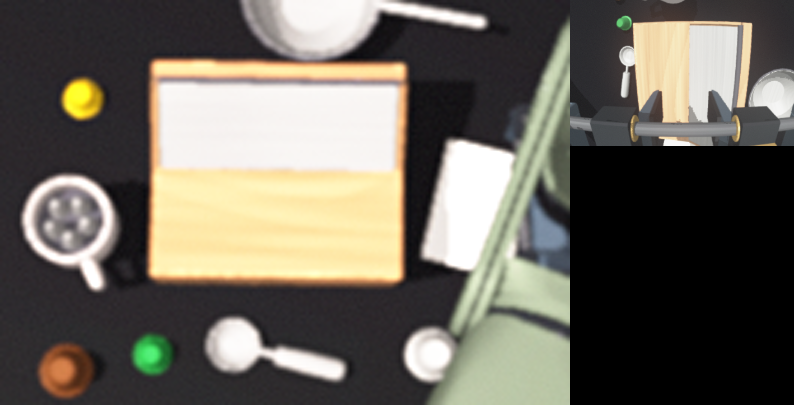

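The flap is shut, the ledge is empty and the other things are where they were. The robot is touching nothing, so I'm handing in.

```bash
python3 -c "
from workcell import job_done;print(job_done())"
```

```text
the job is handed in; nothing more can be done
None
```

The capsule is in the caddy, the flap has sprung shut, and the job was handed in at about 7.9 s on the robot's clock.

I pushed the flap open with the front finger. While that finger held it, I slid the capsule off the ledge with the rear finger by advancing and partly closing the jaws. The jaws never shut on the capsule; the smallest opening was 49 mm against its 37 mm rim. I then withdrew upwards.

- **Last checks:** the wrist picture taken after the push showed the capsule lying on its side on the caddy floor. The final pictures showed the flap shut and the ledge empty. The things around the caddy that the view covered had not visibly moved, though the arm hid part of the scraper. The force reading was about 0 N at the end.
- **Not as planned:**
  - The tool tilted by up to about 11° under the flap's load, since the moves cannot command tilt.
  - The capsule hung at the ledge edge for a moment and needed about 5 mm more push before it dropped.
  - The rear finger began sliding the capsule when the flap was about 30–40° open, before it reached its stop. The front finger kept pushing the flap open the whole time.

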